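# Lock a chain tensioner with its keeper plate

## Robot

A 7-joint arm with a two-finger parallel gripper is mounted at the origin on the work surface. World frame = base frame: x ahead of the robot, y to its left, z up, the work surface at z = 0. Lengths are in m, angles in rad, forces in N, time in s.
With the tool pointing down it reaches from about 0.4 to 0.875 m from the base axis. Payload 4.4 kg.
Tool frame: the origin (TCP) lies midway between the tips of the shut fingers; the grasp point (between the pads) lies 19 mm behind it; z points along the fingers, y is the direction in which the jaws open and shut (so a half turn about z gives the same grasp; the last joint's range is limited). The gripper opens to 85 mm and grips with 20 to 120 N. Pads are 22 mm wide; open, the fingers measure 114 mm over their backs; the gripper's body (76 mm by 85 mm) begins 54 mm behind the grasp point. The pads swing forward as they close: fully open they stand 13 mm farther back than shut.
Start: joints at [1.059, 0.628, 0.038, 1.517, -0.027, 0.996, -0.02], TCP at [0.28, -0.586, 0.231] pointing down, gripper open.
Joint ranges: [-3.06, 3.06], [-0.37, 2.12], [-1.25, 1.32], [0.18, 2.47], [-1.1, 4.24], [0.23, 1.98], [-2.94, 2.94]. Speed limits (rad/s): [2.57, 2.57, 3.14, 3.14, 3.14, 3.14, 3.14].

## Interface

Orientations are given as a rotation vector (axis times angle).
In Python, from bench import robot, cams gives the robot as it stands.
- The arm moves only by the tool step_arm, never from a script. Its argument "commands" is a list that holds one entry, the list of rows, each a list of 7 numbers: the shift along the tool's x, y, z in mm, then the turn, a rotation vector about the tool's x, y, z in degrees, then the gripper command: -1 is fully open, 1 is shut, values between are in proportion. In form: [[[dx, dy, dz, ax, ay, az, gripper], ...]]. A call has 1 to 12 rows; each row shifts and turns the commanded pose from where the row before left it, along the tool's axes as they then stand; what a row does not reach is not made up. A row lasts 1/10 s, in which the tool goes at most 50 mm and 8.59 degrees, less where a joint would pass 70% of its speed; a pose out of reach is approached as far as the arm can. A call is refused whole if a number of a shift passes 50 or a number of a turn 8.59, either way. A call with a gripper value outside its range is refused whole. The fingers move at their own pace and stop on an object; "grip_force" is the grip in N (left out, the last holds). Time passes only in rows, so rows that do not move let the fingers close. It gives the time, the measured TCP pose, the force and the opening at its end, in the units of the state.
- robot.get_state(): the state, without advancing time (a new reading comes with each control period).
- cams.grab_frame(name): name is "scene" or "top"; returns (picture, depth): 480x640x3 uint8, red, green, blue; 480x640 float32, m along the optical axis (not along the pixel's ray), 0 where there is no reading.
- cams.get_calibration(name): a dict with "vertical_fov" (degrees; the focal length in pixels is half the picture's height over the tangent of half this angle, whatever the lens; pixels are square), "cx", "cy" (the principal point, pixels), "world_to_cam" (4x4, takes a point from world to camera coordinates). Camera axes: x right, y up, looking along -z (the intrinsics and any distortion apply to the point x, -y, -z); pixel columns grow to the right and rows downward; lengths in m; the calibration is good to about 2 mm. A picture is of the moment at which its call begins. get_calibration takes no time and is no camera call.
- robot.sign_off(): hands the job in, once; it reports no verdict.
The state is a dict: "time": time; "joint_positions": joint angles; "joint_vel": joint speeds; "tau": joint torques, N m; "eef_pos": TCP position; "tcp_rot": TCP orientation; "force": force on the tool from outside, world axes, zero at the start; "moment": the same for the moment, N m; "grip_width": finger opening in m.
Only numpy, scipy, OpenCV 4.12 (cv2) and the standard library are available. Lean on these libraries where they do the work, as an engineer would, in place of code of your own. Each camera call takes 0.05 s, during which the arm holds its last target.

## Task

Get the timing-chain tensioner ready for fitting: pick up the red keeper plate, use it to press the spring plunger into the tensioner with the keeper's ears going down through the gaps between the hooked claws, then slide the keeper under all four claws up against the end stop and let go, so that it stays there and traps the plunger. Leave the sprocket, the oil bottle and the spanner where they are.

Things in the scene. Friction and masses are not known exactly. Their poses are not given: they have to be found in the camera images.
- tensioner: Aluminium chain tensioner, fixed on a blue bench stand (base 170 x 160 mm). Its face, a flat plate 104 (x) x 136 (y) mm, leans 0.5 rad (28.6 deg). Origin: middle of the plunger hole in the face, 130 mm above the bench. Axes: z straight out of the face along the plunger (up, leaning to the robot's side); y level along the face, the way the keeper slides home; x up the slope.
- claws (a point): Middle of the four dark steel hooked claws, level with the underside of their lips: tensioner x 0, y 11, z 13 mm; same axes. In the tensioner's frame the claws span y -31..-11 and 33..53 mm on both sides: walls at |x| 43..49, lips reaching inward to |x| 27, z 13 to 21. The gaps (y below -31, and y -11..33) are open from above.
- stop (a point): Top edge, on the keeper's side, of the low dark end stop: tensioner x 0, y 57, z 10 mm; same axes. The stop is 44 mm wide in x, 8 mm thick, 10 mm high.
- entry (a point): Point on the tensioner's face at its x 0, y -13 mm, z 0; same axes. With the keeper's origin over this point and its y axis along this y (either way round) the ears pass down between the claws, 6 mm to spare along y, 5 mm each side along x.
- home (a point): Point on the tensioner's face at its x 0, y 10 mm, z 0; same axes; 23 mm along +y from entry. The keeper's origin is over it when the keeper is at the end stop (1 mm play), all four ears wholly under the claws. Released, the plunger lifts the keeper 5 mm off the face, against the lips.
- plunger_tip (a point): Centre of the end of the plunger's round brass head (28 mm diameter); it stands 26 mm out of the face when free. z points out of the face.
- plunger (a joint): How far the plunger is pushed in, m: 0 free, 0.026 with its head flush with the face, 0.030 at its stop, 0.021 when held by the trapped keeper. Spring: 4 N at 0, rising 230 N/m to about 10 N at 0.026; it springs back when let go.
- keeper: Loose red steel keeper, 0.25 kg, same either way round, flat on the bench. Plate 40 (x) x 92 (y) x 8 mm; four ears widen it to 76 mm in x at |y| 24..40. In its middle an upright grip 36 (x) x 12 (y) mm, z 8 to 44, best pinched across the 12 mm (fingers closing along y), fingertips just over the plate. Origin: centre of underside; z out of the plate.
- sprocket: Bystander: dark steel chain sprocket, 118 mm across, 26 mm high at the hub, lying loose on the bench. Origin: centre of underside.
- oil: Bystander: yellow oil bottle, 66 mm diameter, 170 mm high, standing loose. Origin: centre of underside.
- spanner: Bystander: steel spanner, 190 mm long, lying loose along its own x axis. Origin: underside, mid-length.
Mind the look-alikes: they are no part of the job. Of the things that look like the keeper, take the one that is nearest to the robot's base at the start. Leave any orange look-alike of the part that bears tensioner alone.

How it is judged:
By the outcome, as a careful person would: the job done as asked, in the order asked, and still so for the second after the job is handed in, with the robot touching nothing.
It also fails if it takes over 54 s, if anything falls off the work surface, if the arm or the gripper's body presses on something with over 40 N, if the wrist force passes 120 N, or if a joint passes its speed limit or range.

## Working session

There is one attempt and no reset: what is moved stays moved. The work goes in short steps, Python scripts to look and compute and a tool call to move; the robot and the scene stay as the last step left them, time stands still between calls to the robot, and variables do not carry over. Pictures are saved under pics/ and viewed, and the job is handed in when it is done.

Besides the shell and the picture viewer there is one more tool, called as name(argument=value, ...), one argument or row to a line, values as JSON. step_arm: Moves the arm, as the interface text tells. Its arguments: {"type":"object","properties":{"commands":{"type":"array","items":{"type":"array","items":{"type":"array","items":{"type":"number"}}}},"grip_force":{"type":"number"}},"required":["commands"]}

```bash
mkdir -p pics; ls
python3 - <<'E'
from bench import robot,cams
import cv2,numpy as np
for n in("scene","top"):
    p,d=cams.grab_frame(n); cv2.imwrite(f"pics/{n}0.png",p[:,:,::-1]); np.savez(f"{n}0.npz",p=p,d=d)
    print(n,cams.get_calibration(n), (d>0).mean())
print(robot.get_state())
E
```

```text
pics
scene {'vertical_fov': 49.051035870761254, 'cx': 321.7558841048229, 'cy': 240.90814821024335, 'world_to_cam': array([[ 0.7671278 ,  0.64127601, -0.01673357, -0.43159133],
       [-0.43669412,  0.54114883,  0.71864886,  0.15915191],
       [ 0.46990762, -0.54398807,  0.69517178, -1.65072572],
       [ 0.        ,  0.        ,  0.        ,  1.        ]])} 0.9931803385416667
top {'vertical_fov': 51.80871634533413, 'cx': 324.2116809449109, 'cy': 243.66090736483088, 'world_to_cam': array([[-0.01781862, -0.99976738,  0.01215276, -0.00191674],
       [ 0.99064421, -0.0160086 ,  0.13552777, -0.57066768],
       [-0.1353017 ,  0.01445398,  0.99069901, -1.284805  ],
       [ 0.        ,  0.        ,  0.        ,  1.        ]])} 0.9960611979166667
{'time': 0.1, 'joint_positions': array([ 1.05919798,  0.6292094 ,  0.03842847,  1.51822703, -0.02700453,
        0.99629024, -0.01998462]), 'joint_vel': array([-5.72926937e-04, -3.19458368e-03, -2.46798288e-05, -2.91211163e-03,
       -1.56614050e-03,  7.73597064e-04, -2.15246682e-04]), 'tau': array([ 3.93068432e-03, -5.64530361e+01,  1.23094797e+00, -1.93972814e+01,
        1.13765773e-02,  5.51111312e-03,  3.32445303e-06]), 'eef_pos': array([ 0.28007623, -0.58597691,  0.23052251]), 'tcp_rot': array([-3.06232433e+00, -6.94166924e-01,  5.60213173e-04]), 'force': array([ 0.07767783,  0.45827639, -0.11474018]), 'moment': array([ 0.06255643, -0.00135171,  0.04460258]), 'grip_width': 0.08556438602729897}
```

View pics/scene0.png

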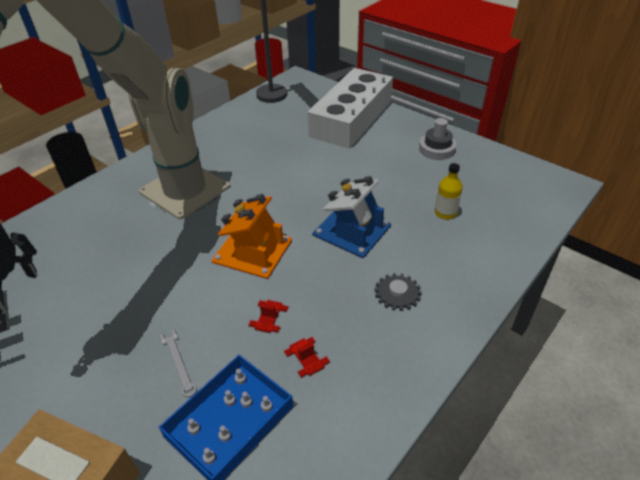

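View pics/top0.png

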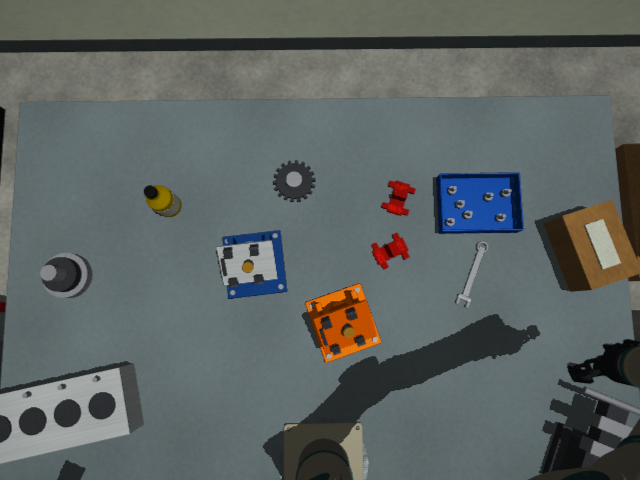

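Candidates for the keeper are the red parts at top (390,251) and (398,198). The one at (390,251), which is scene (268,316), is nearer the base at about (323,465). The tensioner on the blue stand is at top (248,267); the orange one at (343,322) is the look-alike. I'll measure both and enlarge crops.

```bash
cat > h.py <<'E'
import numpy as np,cv2
from bench import robot,cams
def K(n):
    c=cams.get_calibration(n); f=240/np.tan(np.radians(c['vertical_fov']/2)); return f,c['cx'],c['cy'],np.array(c['world_to_cam'])
def pts(n,u,v,z):
    f,cx,cy,T=K(n); u=np.asarray(u,float);v=np.asarray(v,float)
    P=np.stack([(u-cx)/f*z,-(v-cy)/f*z,-z],-1); return (P-T[:3,3])@T[:3,:3]
def ray(n,u,v,h):
    f,cx,cy,T=K(n); o=-T[:3,:3].T@T[:3,3]; d=pts(n,u,v,np.ones(np.shape(u)))-o
    return o+d*((h-o[2])/d[...,2])[...,None]
def proj(n,P):
    f,cx,cy,T=K(n); c=np.asarray(P)@T[:3,:3].T+T[:3,3]; return np.stack([cx+f*c[...,0]/-c[...,2],cy-f*c[...,1]/-c[...,2]],-1)
def load(n,i=0):
    z=np.load(f"{n}{i}.npz"); return z['p'],z['d']
def crop(n,i,x0,y0,x1,y1,s,name):
    p,_=load(n,i); cv2.imwrite(f"pics/{name}.png",cv2.resize(p[y0:y1,x0:x1,::-1],None,fx=s,fy=s,interpolation=cv2.INTER_CUBIC))
E
python3 - <<'E'
from h import *
for n in("top","scene"):
    p,d=load(n); hsv=cv2.cvtColor(p,cv2.COLOR_RGB2HSV); H,S,V=[hsv[...,i].astype(int) for i in range(3)]
    red=((H<6)|(H>174))&(S>170)&(V>60)
    k,l,st,ce=cv2.connectedComponentsWithStats(red.astype(np.uint8))
    for i in range(1,k):
        if 200<st[i,4]<1500:
            v,u=np.where(l==i); W=pts(n,u,v,d[v,u]); print(n,ce[i],st[i,4],W.mean(0).round(4),W.min(0).round(3),W.max(0).round(3))
    # table check
    for (u,v) in ([(200,400),(450,350),(350,120)] if n=="top" else [(350,300),(200,280),(450,240)]): print(pts(n,u,v,d[v,u]).round(4))
crop("top",0,360,165,430,285,6,"keep_top"); crop("top",0,200,215,300,310,7,"ten_top")
crop("scene",0,300,165,400,260,7,"ten_sc"); crop("scene",0,235,285,340,385,6,"keep_sc")
E
```

```text
top [400.90070922 188.75177305] 282 [ 0.7219 -0.2258  0.0241] [ 0.391 -0.266 -0.001] [0.749 0.008 1.35 ]
top [395.29285714 206.80714286] 280 [ 0.675  -0.2113  0.0068] [ 0.654 -0.246 -0.005] [ 0.701 -0.174  0.014]
top [389.99307958 250.5       ] 578 [ 0.5519 -0.1906  0.0174] [ 0.391 -0.241 -0.004] [0.602 0.008 1.35 ]
[0.1655 0.3223 0.0014]
[ 0.2819 -0.3454 -0.0015]
[ 0.9322 -0.0924 -0.0024]
scene [275.54166667  56.3828125 ] 384 [-0.9364  1.3656 -0.3257] [-1.035  1.308 -0.434] [-0.902  1.438 -0.249]
scene [261.07119741  58.24271845] 309 [-0.9804  1.2908 -0.3221] [-1.085 -0.707 -0.442] [1.176 1.394 1.026]
scene [268.01618123 315.8171521 ] 618 [ 0.5628 -0.2006  0.0215] [ 0.508 -0.707  0.002] [ 1.176 -0.144  1.026]
scene [306.68774704 356.36231884] 759 [ 0.7098 -0.2282  0.0224] [ 0.655 -0.707  0.001] [ 1.176 -0.176  1.026]
[ 0.6771 -0.0268  0.0047]
[ 0.3321 -0.2196  0.0037]
[0.7606 0.3203 0.0031]
```

```bash
cd pics; python3 -c "
import cv2,numpy as np
a=[cv2.imread(f) for f in('keep_top.png','ten_top.png','ten_sc.png')]
print([x.shape for x in a])"
```

```text
[(720, 420, 3), (665, 700, 3), (665, 700, 3)]
```

View pics/keep_top.png

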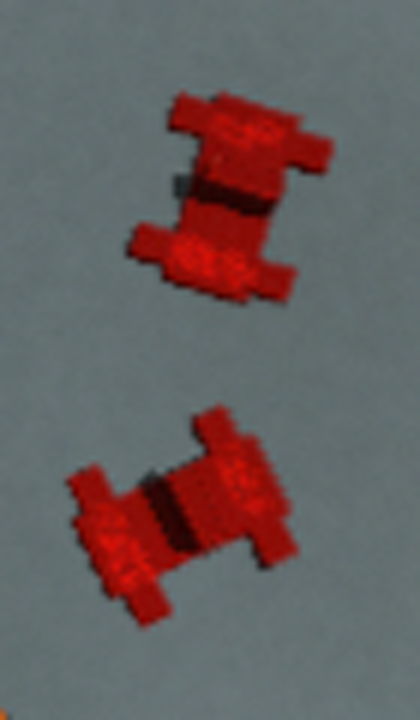

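View pics/ten_top.png

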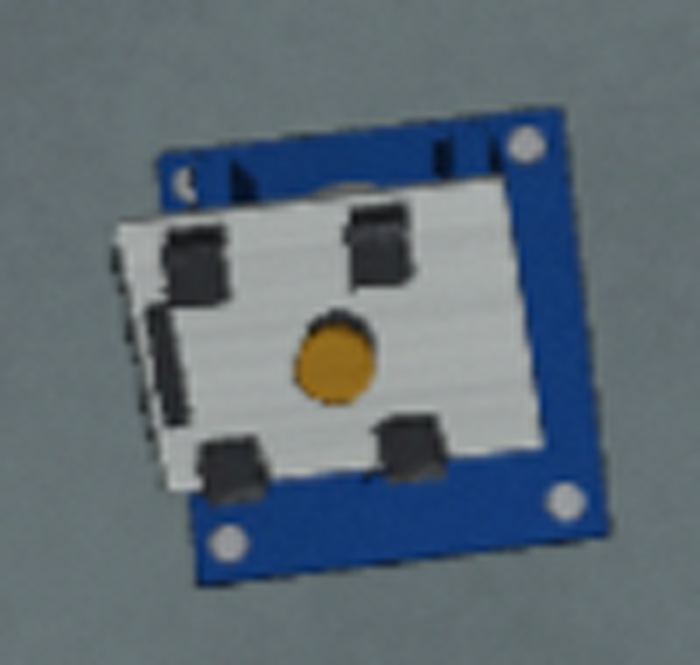

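View pics/ten_sc.png

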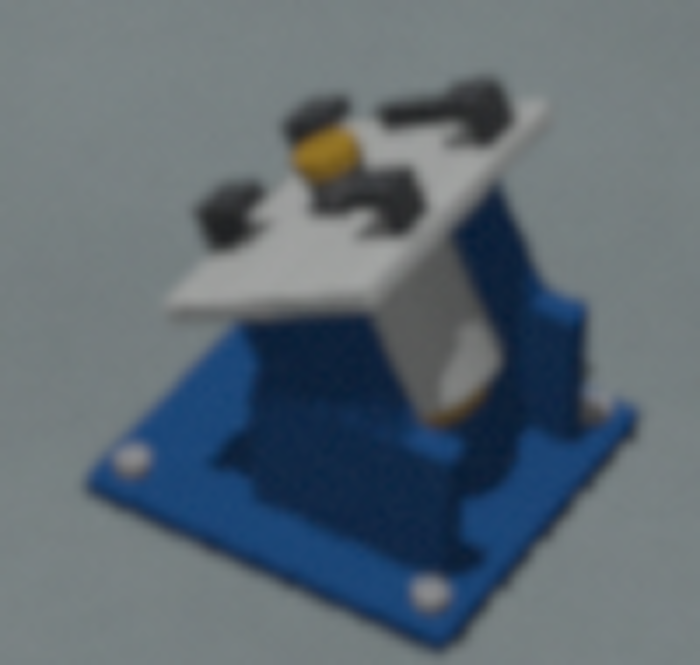

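The top crop confirms a keeper shape at (390,251) with its grip upright, nearer the base. The blue-stand tensioner has its stop at the left (top about (223,267)), so tensioner y is about world +y. Scene crop corners: near-left (165,305)/7, near-right (378,312)/7, far-right (548,105)/7.

Run:
```python
from h import *
s5,c5=np.sin(.5),np.cos(.5)
def brass(n,x0,y0,x1,y1):
    p,d=load(n); hsv=cv2.cvtColor(p,cv2.COLOR_RGB2HSV)
    m=np.zeros((480,640),np.uint8); m[y0:y1,x0:x1]=((hsv[...,0]>14)&(hsv[...,0]<30)&(hsv[...,1]>130)&(hsv[...,2]>90))[y0:y1,x0:x1]
    k,l,st,ce=cv2.connectedComponentsWithStats(m); i=1+st[1:,4].argmax(); v,u=np.where(l==i)
    print(n,"brass",ce[i],st[i],"ray",ray(n,*ce[i],.1528).round(4),"med depth",np.median(pts(n,u,v,d[v,u]),0).round(4))
brass("top",225,250,270,290); brass("scene",335,175,360,200)
# face plane from depth
for n,box in(("top",(215,235,280,287)),("scene",(325,180,385,210))):
    p,d=load(n); x0,y0,x1,y1=box; q=p[y0:y1,x0:x1].astype(int)
    m=(q.min(-1)>(150 if n=="top" else 130))&(q.max(-1)-q.min(-1)<25); v,u=np.where(cv2.erode(m.astype(np.uint8),np.ones((3,3)))>0); v+=y0;u+=x0
    W=pts(n,u,v,d[v,u]); 
    for _ in range(4):
        c=np.median(W,0); U,S,Vt=np.linalg.svd(W-W.mean(0),full_matrices=False); nn=Vt[2]*np.sign(Vt[2,2]); r=(W-W.mean(0))@nn; W=W[abs(r)<max(2*np.median(abs(r)),.002)]
    c=W.mean(0); print(n,len(W),"normal",nn.round(3),"tilt",np.degrees(np.arccos(nn[2])).round(2),"yaw",np.degrees(np.arctan2(-nn[1],-nn[0])).round(2),"c",c.round(4),"rms",r.std().round(4))
# corners from top crop
o=np.array([200,215])
C={(52,68):(117,228),(52,-68):(503,178),(-52,-68):(545,445),(-52,68):(170,490)}
def fit(n,o,C):
    L=[];G=[]
    for (a,b),q in C.items():
        # pixel centres of cubic resize
        u,v=(np.array(q)+.5)/7-.5+o
        w=ray(n,u,v,.130+a/1000*s5); G.append(w[:2]); L.append((a/1000*c5,b/1000)); 
    G=np.array(G);L=np.array(L); Gc,Lc=G.mean(0),L.mean(0); A=(L-Lc);B=(G-Gc)
    th=np.arctan2((A[:,0]*B[:,1]-A[:,1]*B[:,0]).sum(),(A*B).sum()); R=np.array([[np.cos(th),-np.sin(th)],[np.sin(th),np.cos(th)]])
    t=Gc-R@Lc; print(n,"origin",t.round(4),"yaw",np.degrees(th).round(2),"res mm",((A@R.T-B)*1000).round(1).tolist()); return t,th
t,th=fit("top",o,C)
fit("scene",np.array([300,165]),{(-52,-68):(165,305),(52,-68):(378,305),(52,68):(548,102)} if 0 else {(-52,-68):(165,303),(52,-68):(378,303),(52,68):(550,100)})
```

```text
top brass [247.27956989 266.88172043] [242 262  11  11  93] ray [0.5012 0.1777 0.1528] med depth [0.5011 0.178  0.1522]
scene brass [346.20930233 186.51162791] [342 183   9   8  43] ray [0.5029 0.1772 0.1528] med depth [0.5056 0.1734 0.1547]
top 855 normal [ 0.994 -0.082  0.07 ] tilt 86.01 yaw 175.29 c [0.5127 0.1701 0.1378] rms 0.021
scene 255 normal [-0.475 -0.049  0.879] tilt 28.5 yaw 5.93 c [0.5211 0.1529 0.1355] rms 0.0009
top origin [0.5135 0.1808] yaw 6.27 res mm [[1.1, 0.6], [0.5, -0.6], [-0.3, -0.4], [-1.3, 0.4]]
scene origin [0.5155 0.1832] yaw 6.1 res mm [[2.7, -3.1], [-4.9, 2.6], [2.2, 0.4]]
```

Run:
```python
from h import *
for n,(x0,y0,x1,y1) in(("top",(360,225,420,280)),("scene",(240,290,295,340))):
    p,d=load(n); hsv=cv2.cvtColor(p,cv2.COLOR_RGB2HSV); H,S,V=[hsv[...,i].astype(int) for i in range(3)]
    m=np.zeros((480,640),np.uint8); m[y0:y1,x0:x1]=(((H<8)|(H>172))&(S>130)&(V>40))[y0:y1,x0:x1]
    # subpixel: upsample redness
    big=cv2.resize(((p[...,0].astype(int)-p[...,1])).clip(0,90).astype(np.float32),None,fx=8,fy=8,interpolation=cv2.INTER_LINEAR)
    mm=np.zeros(big.shape,np.uint8); mm[y0*8:y1*8,x0*8:x1*8]=(big>35)[y0*8:y1*8,x0*8:x1*8]
    c=max(cv2.findContours(mm,cv2.RETR_EXTERNAL,cv2.CHAIN_APPROX_NONE)[0],key=cv2.contourArea)[:,0,:]
    uv=(c+.5)/8-.5; W=ray(n,uv[:,0],uv[:,1],.008 if n=="top" else .006)[:,:2]
    r=cv2.minAreaRect((W*1000).astype(np.float32)); print(n,r, "bbox px",c.min(0)/8,c.max(0)/8)
    M=cv2.moments((W*1000).astype(np.float32)[:,None]); print("centroid",M['m10']/M['m00'],M['m01']/M['m00'],"area",M['m00'])
    q=cv2.boxPoints(r); print(q.round(1).tolist())
```

```text
top ((553.037841796875, -191.95840454101562), (78.3231201171875, 95.22691345214844), 24.463394165039062) bbox px [371.125 232.5  ] [409.875 269.625]
centroid 552.9185312843471 -192.09892198075016 area 5129.013509063516
[[497.70001220703125, -164.8000030517578], [537.0999755859375, -251.5], [608.4000244140625, -219.10000610351562], [569.0, -132.39999389648438]]
scene ((552.049560546875, -191.23800659179688), (78.16354370117188, 96.35435485839844), 24.707843780517578) bbox px [248.5   299.625] [288.125 332.5  ]
centroid 551.6827030053914 -191.16012422701826 area 5406.379629834788
[[496.3999938964844, -163.8000030517578], [536.7000122070312, -251.3000030517578], [607.7000122070312, -218.6999969482422], [567.4000244140625, -131.10000610351562]]
```

View pics/keep_sc.png

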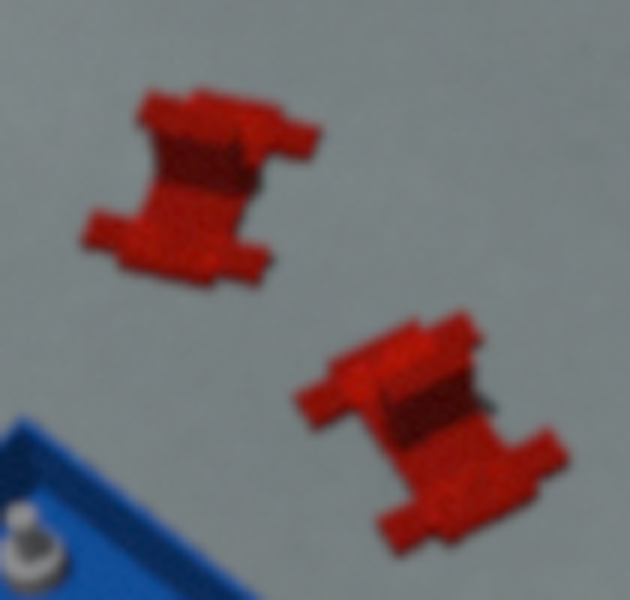

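The keeper agrees between views: about (0.5527, -0.1918), yaw 24.4°. Next is the approach from above.

```bash
cat >> h.py <<'E'
from scipy.spatial.transform import Rotation as Ro
s5,c5=np.sin(.5),np.cos(.5)
def Rdown(yaw,pitch=0.):
    y=np.radians(yaw); Z=Ro.from_euler('z',y); P=Ro.from_euler('y',-pitch)
    return (Z*P*Ro.from_matrix(np.diag([1.,-1,-1])))
TO=np.array([.5137,.1793,.130]); TY=6.15
def TT(p,TO=TO,TY=TY):
    R=(Ro.from_euler('z',np.radians(TY))*Ro.from_euler('y',-.5)); return TO+R.apply(np.array(p)/1000)
def delta(p,R,st=None):
    s=st or robot.get_state(); C=Ro.from_rotvec(s['tcp_rot'])
    print("t",s['time'].__round__(2),"pos",s['eef_pos'].round(4),"F",s['force'].round(1),"w",round(s['grip_width']*1000,1),"j",s['joint_positions'].round(2))
    print("shift mm",(C.inv().apply(np.array(p)-s['eef_pos'])*1000).round(1),"turn deg",np.degrees((C.inv()*R).as_rotvec()).round(2))
E
python3 - <<'E'
from h import *
delta([.5527,-.1918,.16],Rdown(24.4))
print(Rdown(25.5).as_rotvec(), TT([0,0,26]))
E
```

```text
t 0.1 pos [ 0.2801 -0.586   0.2305] F [ 0.1  0.5 -0.1] w 85.6 j [ 1.06  0.63  0.04  1.52 -0.03  1.   -0.02]
shift mm [ 415.9 -238.    70.9] turn deg [-0.09  0.    1.14]
[3.06412827 0.69334144 0.        ] [0.50130667 0.1779646  0.15281715]
```

step_arm(
  commands=[
    [[8, -5, 0, 0, 0, 0, -1], [17, -10, 0, 0, 0, 0, -1], [20, -11, 2, 0, 0, 0, -1], [20, -11, 2, 0, 0, 0, -1], [20, -12, 2, 0, 0, 0, -1], [20, -12, 4, 0, 0, 0, -1], [20, -12, 4, 0, 0, 0, -1], [20, -12, 4, 0, 0, 0, -1], [20, -12, 4, 0, 0, 0, -1], [20, -12, 4, 0, 0, 0, -1], [20, -12, 4, 0, 0, 0, -1], [20, -12, 4, 0, 0, 0, -1]],
  ],
)

```text
time: 1.3
eef_pos: [0.4271, -0.3664, 0.1973]
tcp_rot: [-3.062, -0.697, -0.001]
force: [-0.2, 0.6, 0.6]
grip_width: 0.0858
```

step_arm(
  commands=[
    [[20, -12, 4, 0, 0, 0.3, -1], [20, -12, 4, 0, 0, 0.3, -1], [20, -12, 4, 0, 0, 0.3, -1], [20, -12, 4, 0, 0, 0.2, -1], [20, -12, 4, 0, 0, 0, -1], [20, -12, 4, 0, 0, 0, -1], [20, -12, 4, 0, 0, 0, -1], [20, -11, 4, 0, 0, 0, -1], [16, -8, 4, 0, 0, 0, -1], [8, -4, 4, 0, 0, 0, -1], [4, -2, 0, 0, 0, 0, -1], [0, 0, 0, 0, 0, 0, -1]],
  ],
)

```text
time: 2.5
eef_pos: [0.5511, -0.1917, 0.1573]
tcp_rot: [3.07, 0.665, -0.001]
force: [0.1, -1.7, 0.0]
grip_width: 0.0852
```

Run:
```python
from h import *
delta([.5527,-.1918,.0105],Rdown(24.4))
for n in("scene","top"):
    p,d=cams.grab_frame(n); np.savez(f"{n}1.npz",p=p,d=d)
crop("scene",1,200,220,340,350,5,"app_sc"); crop("top",1,330,180,450,290,6,"app_top")
```

```text
t 2.5 pos [ 0.5511 -0.1917  0.1573] F [ 0.1 -1.7  0. ] w 85.2 j [ 0.25  0.62  0.05  1.78 -0.04  0.74 -0.82]
shift mm [  1.5   0.8 146.8] turn deg [-0.    0.02  0.06]
```

View pics/app_sc.png

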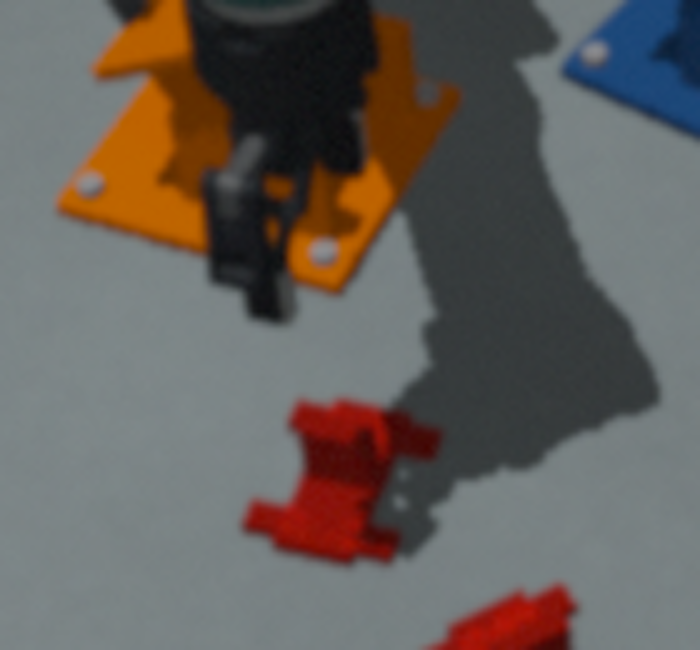

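View pics/app_top.png

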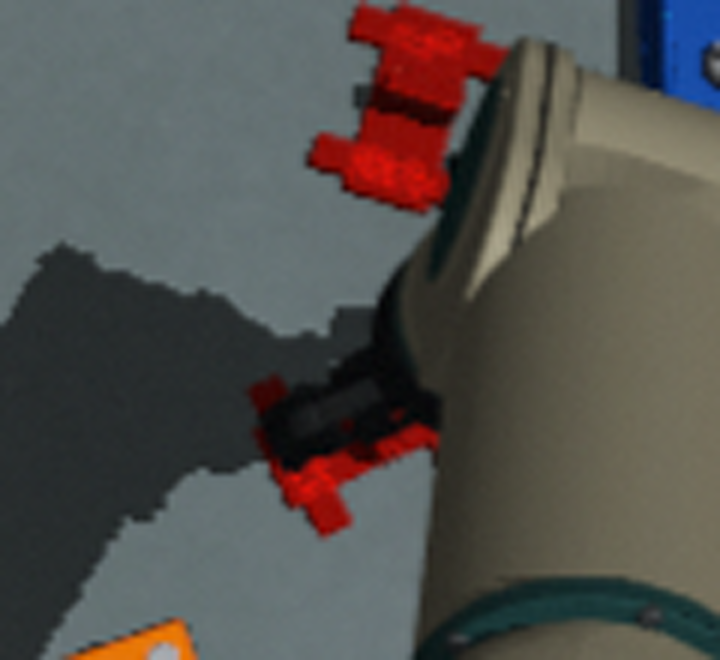

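step_arm(
  commands=[
    [[1.5, 0.8, 15, 0, 0, 0, -1], [0, 0, 20, 0, 0, 0, -1], [0, 0, 20, 0, 0, 0, -1], [0, 0, 20, 0, 0, 0, -1], [0, 0, 20, 0, 0, 0, -1], [0, 0, 15, 0, 0, 0, -1], [0, 0, 15, 0, 0, 0, -1], [0, 0, 10, 0, 0, 0, -1], [0, 0, 7, 0, 0, 0, -1], [0, 0, 3, 0, 0, 0, -1], [0, 0, 0, 0, 0, 0, -1]],
  ],
)

```text
time: 3.7
eef_pos: [0.5529, -0.192, 0.0123]
tcp_rot: [3.07, 0.665, 0.0]
force: [0.6, 0.6, 0.4]
grip_width: 0.0855
```

Run:
```python
from h import *
delta([.5527,-.1918,.0105],Rdown(24.4))
p,d=cams.grab_frame("scene"); np.savez("scene2.npz",p=p,d=d)
crop("scene",2,210,240,330,350,6,"gr_sc")
```

```text
t 3.7 pos [ 0.5529 -0.192   0.0123] F [0.6 0.6 0.4] w 85.5 j [ 0.27  0.85  0.03  1.85 -0.05  0.45 -0.81]
shift mm [-0.1 -0.3  1.8] turn deg [ 0.   -0.    0.04]
```

View pics/gr_sc.png

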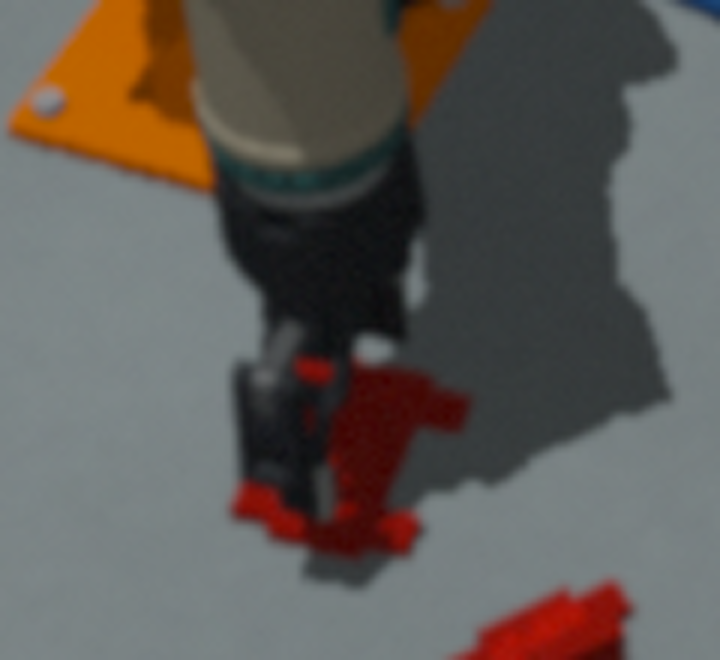

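Fingers straddle the grip (scene about (262,300)) over the plate. Now closing.

step_arm(
  commands=[
    [[0, 0, 0, 0, 0, 0, 1], [0, 0, 0, 0, 0, 0, 1], [0, 0, 0, 0, 0, 0, 1], [0, 0, 0, 0, 0, 0, 1], [0, 0, 0, 0, 0, 0, 1], [0, 0, 0, 0, 0, 0, 1], [0, 0, 0, 0, 0, 0, 1], [0, 0, 0, 0, 0, 0, 1]],
  ],
  grip_force=80,
)

```text
time: 4.55
eef_pos: [0.5532, -0.1923, 0.0127]
tcp_rot: [3.07, 0.665, 0.001]
force: [-0.4, -0.4, 5.0]
grip_width: 0.011
```

step_arm(
  commands=[
    [[0, 0, 0, 0, 0, 0, 1], [0, 0, 0, 0, 0, 0, 1], [0, 0, -5, 0, 0, 0, 1], [0, 0, -10, 0, 0, 0, 1], [0, 0, -15, 0, 0, 0, 1], [0, 0, 0, 0, 0, 0, 1]],
  ],
)

```text
time: 5.15
eef_pos: [0.5543, -0.1924, 0.0446]
tcp_rot: [3.069, 0.665, 0.005]
force: [0.6, -0.5, -3.0]
grip_width: 0.0107
```

step_arm(
  commands=[
    [[0, 0, -20, 0, 0, 0, 1], [0, 0, -30, 0, 0, 0, 1], [0, 0, -30, 0, 0, 0, 1], [0, 0, -30, 0, 0, 0, 1], [0, 0, -30, 0, 0, 0, 1], [0, 0, -30, 0, 0, 0, 1], [0, 0, -30, 0, 0, 0, 1], [0, 0, -30, 0, 0, 0, 1], [0, 0, -20, 0, 0, 0, 1], [0, 0, -10, 0, 0, 0, 1], [0, 0, 0, 0, 0, 0, 1]],
  ],
)

```text
time: 6.25
eef_pos: [0.5532, -0.192, 0.3034]
tcp_rot: [3.069, 0.665, 0.003]
force: [-0.8, -0.8, -2.7]
grip_width: 0.0109
```

Run:
```python
from h import *
delta(TT([0,-15,90]),Rdown(TY,.5)); print(TT([0,-15,90]))
delta([.46,.16,.305],Rdown(24.4))
p,d=cams.grab_frame("scene"); np.savez("scene3.npz",p=p,d=d)
crop("scene",3,180,120,330,250,5,"lift_sc")
```

```text
t 6.25 pos [ 0.5532 -0.192   0.3034] F [-0.8 -0.8 -2.7] w 10.9 j [ 0.24  0.46  0.07  1.61 -0.03  1.07 -0.83]
shift mm [  71.8 -353.9   94.1] turn deg [-4.51 28.28 17.93]
[0.472407   0.15976377 0.20898243]
t 6.25 pos [ 0.5532 -0.192   0.3034] F [-0.8 -0.8 -2.7] w 10.9 j [ 0.24  0.46  0.07  1.61 -0.03  1.07 -0.83]
shift mm [  60.8 -359.1   -2. ] turn deg [ 0.09 -0.11  0.05]
```

View pics/lift_sc.png

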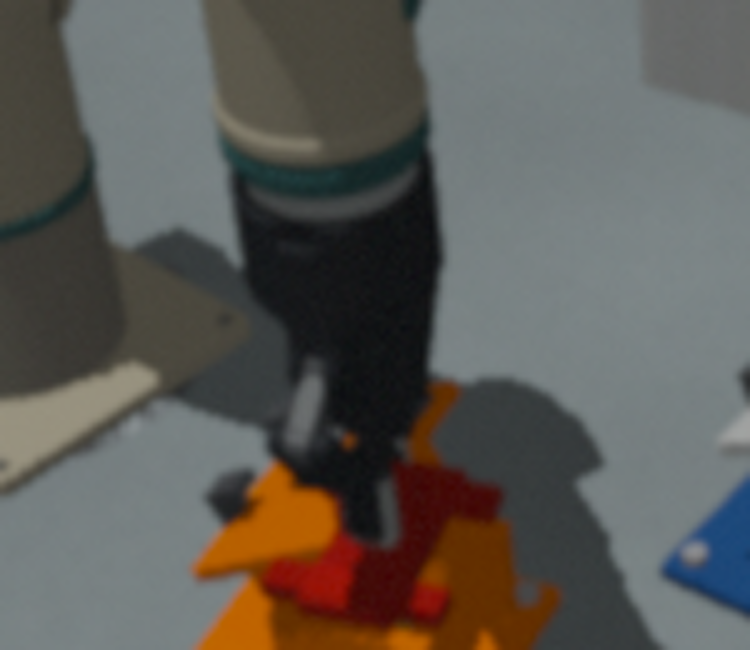

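step_arm(
  commands=[
    [[3, -15, 0, 0, 0, 0, 1], [5, -30, 0, 0, 0, 0, 1], [6, -35, 0, 0, 0, 0, 1], [6, -35, 0, 0, 0, 0, 1], [6, -35, 0, 0, 0, 0, 1], [6, -35, 0, 0, 0, 0, 1], [6, -35, 0, 0, 0, 0, 1], [6, -35, 0, 0, 0, 0, 1], [6, -35, 0, 0, 0, 0, 1], [5, -33, 0, 0, 0, 0, 1], [4, -24, 0, 0, 0, 0, 1], [2, -12, 0, 0, 0, 0, 1]],
  ],
)

```text
time: 7.5
eef_pos: [0.4573, 0.1633, 0.3012]
tcp_rot: [-3.068, -0.672, 0.004]
force: [-0.4, -0.6, -2.9]
grip_width: 0.0108
```

step_arm(
  commands=[
    [[0, 0, 0, -0.45, 2.83, 1.79, 1], [0, 0, 0, -0.45, 2.83, 1.79, 1], [0, 0, 0, -0.45, 2.83, 1.79, 1], [0, 0, 0, -0.45, 2.83, 1.79, 1], [0, 0, 0, -0.45, 2.83, 1.79, 1], [0, 0, 0, -0.45, 2.83, 1.79, 1], [0, 0, 0, -0.45, 2.83, 1.79, 1], [0, 0, 0, -0.45, 2.83, 1.79, 1], [0, 0, 0, -0.45, 2.83, 1.79, 1], [0, 0, 0, -0.45, 2.83, 1.79, 1], [0, 0, 0, 0, 0, 0, 1], [0, 0, 0, 0, 0, 0, 1]],
  ],
)

```text
time: 8.7
eef_pos: [0.4591, 0.16, 0.3018]
tcp_rot: [-3.016, -0.166, -0.764]
force: [0.1, 0.5, -3.3]
grip_width: 0.0108
```

Run:
```python
from h import *
delta(TT([0,-15,90]),Rdown(TY,.5)); print(TT([0,-15,90]))
```

```text
t 8.7 pos [0.4591 0.16   0.3018] F [ 0.1  0.5 -3.3] w 10.8 j [-0.72  0.12  0.2   2.28  0.55  0.33 -2.47]
shift mm [-32.6   1.7  87.9] turn deg [-0.04  0.23  0.12]
[0.472407   0.15976377 0.20898243]
```

step_arm(
  commands=[
    [[-4, 0.5, 8, 0, 0.2, 0.1, 1], [-5, 0.5, 13, 0, 0, 0, 1], [-6, 0.5, 16, 0, 0, 0, 1], [-6, 0, 16, 0, 0, 0, 1], [-6, 0, 16, 0, 0, 0, 1], [-4, 0, 12, 0, 0, 0, 1], [-2, 0, 7, 0, 0, 0, 1], [0, 0, 0, 0, 0, 0, 1], [0, 0, 0, 0, 0, 0, 1]],
  ],
)

```text
time: 9.6
eef_pos: [0.478, 0.1609, 0.2377]
tcp_rot: [-3.036, -0.163, -0.724]
force: [-0.2, 0.3, -3.4]
grip_width: 0.0111
```

Run:
```python
from h import *
delta(TT([0,-15,90]),Rdown(TY,.5))
for n in("scene","top"):
    p,d=cams.grab_frame(n); np.savez(f"{n}4.npz",p=p,d=d)
crop("scene",4,280,120,400,240,6,"pre_sc"); crop("top",4,190,200,320,320,6,"pre_top")
```

```text
t 9.6 pos [0.478  0.1609 0.2377] F [-0.2  0.3 -3.4] w 11.1 j [-0.48  0.27 -0.04  2.31  1.02  0.23 -2.94]
shift mm [-18.    0.3  23.1] turn deg [0.5  1.85 0.11]
```

View pics/pre_sc.png

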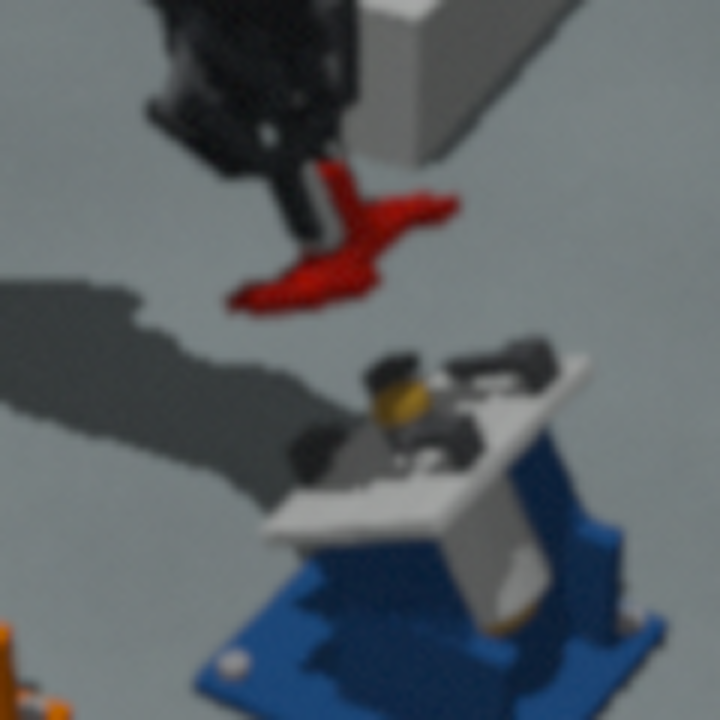

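View pics/pre_top.png

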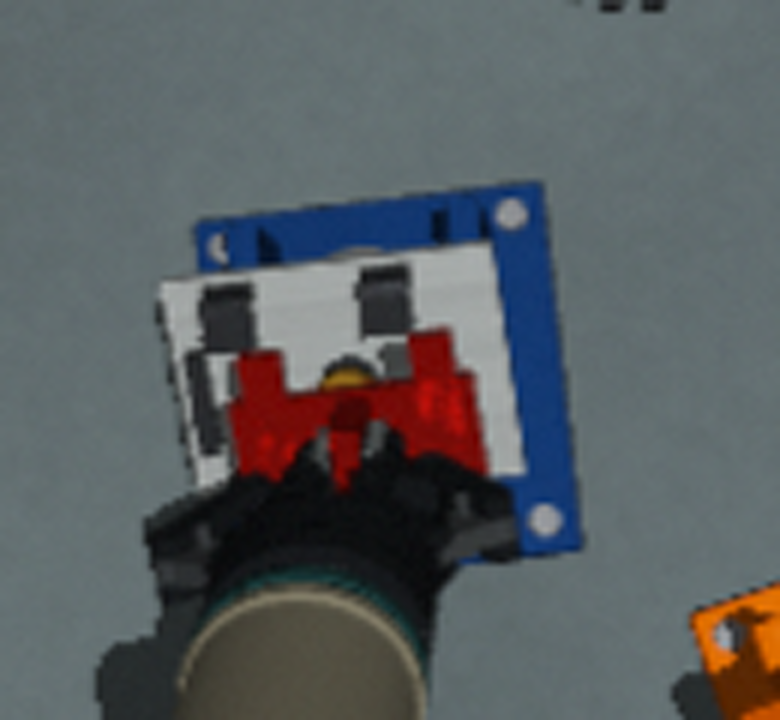

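Joint 7 (-2.94) and joint 6 (0.23) are at their limits, so the pose was not reached. The keeper is symmetric, so I'll back off and half-turn the tool to free joint 7.

step_arm(
  commands=[
    [[0, 0, -10, 0, 0, -4, 1], [0, 0, -20, 0, 0, -8, 1], [0, 0, 0, 0, 0, -8, 1], [0, 0, 0, 0, 0, -8, 1], [0, 0, 0, 0, 0, -8, 1], [0, 0, 0, 0, 0, -8, 1], [0, 0, 0, 0, 0, -8, 1], [0, 0, 0, 0, 0, -8, 1], [0, 0, 0, 0, 0, -8, 1], [0, 0, 0, 0, 0, -8, 1], [0, 0, 0, 0, 0, -8, 1], [0, 0, 0, 0, 0, -8, 1]],
  ],
)

```text
time: 10.9
eef_pos: [0.4648, 0.1597, 0.2636]
tcp_rot: [1.821, 2.097, 0.476]
force: [0.1, -0.5, -3.5]
grip_width: 0.011
```

step_arm(
  commands=[
    [[0, 0, 0, 0, 0, -8, 1], [0, 0, 0, 0, 0, -8, 1], [0, 0, 0, 0, 0, -8, 1], [0, 0, 0, 0, 0, -8, 1], [0, 0, 0, 0, 0, -8, 1], [0, 0, 0, 0, 0, -8, 1], [0, 0, 0, 0, 0, -8, 1], [0, 0, 0, 0, 0, -8, 1], [0, 0, 0, 0, 0, -8, 1], [0, 0, 0, 0, 0, -8, 1], [0, 0, 0, 0, 0, -8, 1], [0, 0, 0, 0, 0, 0, 1]],
  ],
)

```text
time: 12.1
eef_pos: [0.4648, 0.1596, 0.2634]
tcp_rot: [-0.134, 2.671, 0.024]
force: [0.1, -0.1, -2.6]
grip_width: 0.0106
```

```bash
cat >> h.py <<'E'
def RT(yaw=TY): return Rdown(yaw,.5)*Ro.from_euler('z',np.pi)
E
python3 - <<'E'
from h import *
delta(TT([0,-15,90]),RT())
E
```

```text
t 12.1 pos [0.4648 0.1596 0.2634] F [ 0.1 -0.1 -2.6] w 10.6 j [ 0.11  0.27 -0.78  2.29  1.09  0.47  0.11]
shift mm [17.8 -0.3 52. ] turn deg [-0.51 -1.85 -0.29]
```

step_arm(
  commands=[
    [[4, 0, 10, -0.2, -0.6, -0.1, 1], [4, 0, 14, -0.3, -0.6, -0.2, 1], [4, 0, 14, 0, -0.6, 0, 1], [4, 0, 10, 0, 0, 0, 1], [2, 0, 4, 0, 0, 0, 1], [0, 0, 0, 0, 0, 0, 1], [0, 0, 0, 0, 0, 0, 1]],
  ],
)

```text
time: 12.8
eef_pos: [0.4733, 0.1607, 0.2091]
tcp_rot: [-0.139, 2.639, 0.037]
force: [-0.6, 0.8, -2.7]
grip_width: 0.0106
```

Run:
```python
from h import *
delta(TT([0,-15,90]),RT())
for n in("scene","top"):
    p,d=cams.grab_frame(n); np.savez(f"{n}5.npz",p=p,d=d)
crop("scene",5,290,120,400,240,6,"pre2_sc"); crop("top",5,190,200,310,320,6,"pre2_top")
```

```text
t 12.8 pos [0.4733 0.1607 0.2091] F [-0.6  0.8 -2.7] w 10.6 j [-0.02  0.39 -0.66  2.38  1.62  0.45 -0.42]
shift mm [ 0.9 -0.8 -0.4] turn deg [ 0.02 -0.06 -0.11]
```

View pics/pre2_sc.png

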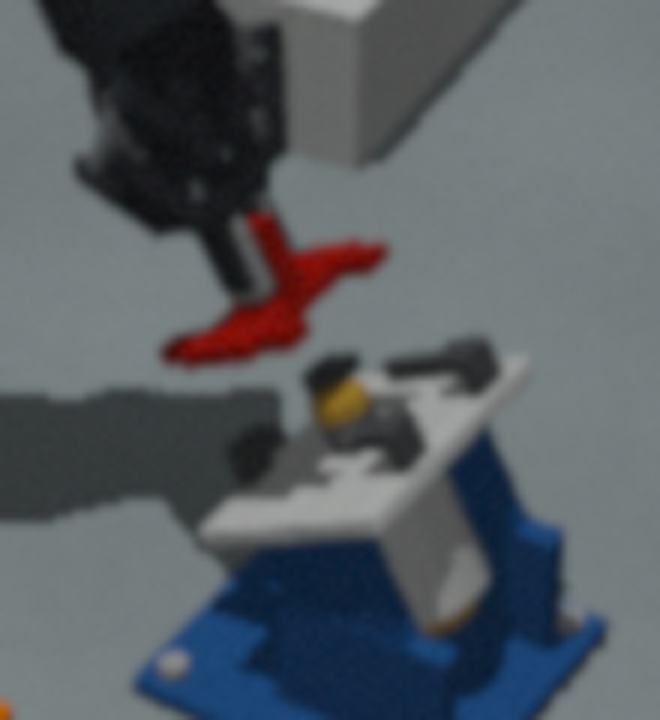

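View pics/pre2_top.png

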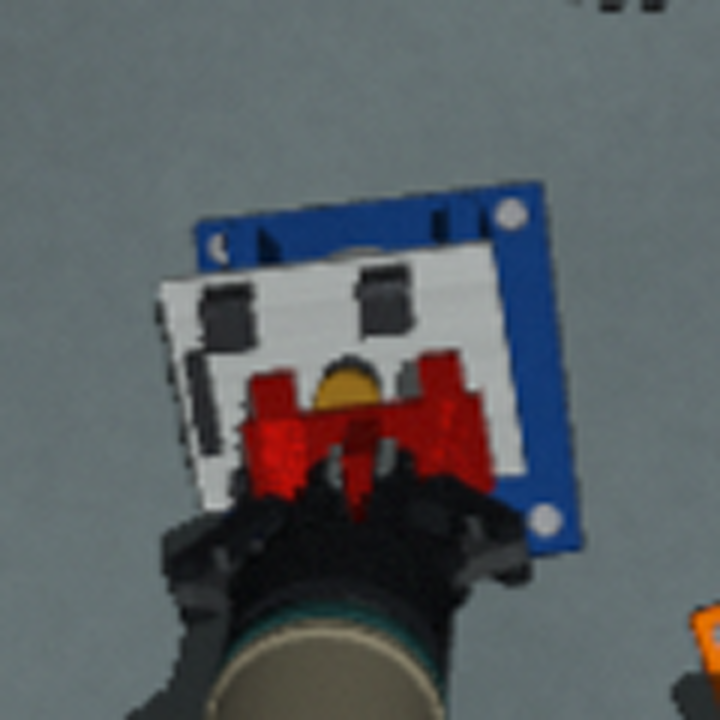

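```bash
cat >> h.py <<'E'
def loc(n,u,v,z,TO=TO,TY=TY):
    R=(Ro.from_euler('z',np.radians(TY))*Ro.from_euler('y',-.5)); f,cx,cy,T=K(n); o=-T[:3,:3].T@T[:3,3]
    d=pts(n,u,v,np.ones(np.shape(u)))-o; ol=R.inv().apply(o-TO)*1000; dl=R.inv().apply(np.atleast_2d(d)); return (ol+dl*((z-ol[2])/dl[:,2])[:,None])
E
python3 - <<'E'
from h import *
c=np.array([(248,376),(293,372),(418,356),(460,350)]); c=(c+.5)/6-.5+[190,200]
print("ear tips",loc("top",c[:,0],c[:,1],86).round(1))
# claws in unobstructed crop ten_top (x7, o 200,215): lip tops z21
c=np.array([(228,303),(168,303),(410,285),(352,289),(200,442),(262,437),(376,424),(440,417)]); c=(c+.5)/7-.5+[200,215]
print("claws",loc("top",c[:,0],c[:,1],21).round(1))
c=np.array([(147,306),(165,426),(188,423),(171,306)]); c=(c+.5)/7-.5+[200,215]
print("stop",loc("top",c[:,0],c[:,1],10).round(1))
s=robot.get_state(); R=(Ro.from_euler('z',np.radians(TY))*Ro.from_euler('y',-.5)); print("tcp local",R.inv().apply(s['eef_pos']-TO)*1000)
E
```

```text
ear tips [[ 41.1  26.1  86. ]
 [ 40.4   9.   86. ]
 [ 40.7 -38.8  86. ]
 [ 41.  -54.9  86. ]]
claws [[ 26.   32.6  21. ]
 [ 28.7  52.8  21. ]
 [ 24.4 -30.2  21. ]
 [ 25.5 -10.3  21. ]
 [-24.5  51.   21. ]
 [-25.6  29.5  21. ]
 [-26.  -10.6  21. ]
 [-26.4 -33.   21. ]]
stop [[ 24.3  62.3  10. ]
 [-21.6  64.1  10. ]
 [-21.5  56.   10. ]
 [ 23.2  54.1  10. ]]
tcp local [  1.21421064 -14.21612217  89.81323265]
```

step_arm(
  commands=[
    [[0.7, 0, 8, 0, 0, 0, 1], [0.8, 0, 10, 0, 0, 0, 1], [0, 0, 10, 0, 0, 0, 1], [0, 0, 8, 0, 0, 0, 1], [0, 0, 6, 0, 0, 0, 1], [0, 0, 3, 0, 0, 0, 1], [0, 0, 0, 0, 0, 0, 1], [0, 0, 0, 0, 0, 0, 1]],
  ],
)

```text
time: 13.7
eef_pos: [0.4933, 0.1627, 0.1689]
tcp_rot: [-0.142, 2.639, 0.036]
force: [-0.9, 0.2, -2.1]
grip_width: 0.0111
```

```bash
cat >> h.py <<'E'
def tl():
    s=robot.get_state(); R=(Ro.from_euler('z',np.radians(TY))*Ro.from_euler('y',-.5))
    print("tcp local",(R.inv().apply(s['eef_pos']-TO)*1000).round(1),"F local",R.inv().apply(s['force']).round(1),"M",s['moment'].round(2)); delta(TT([0,-14,14]),RT())
E
python3 - <<'E'
from h import *
tl()
for n in("scene","top"):
    p,d=cams.grab_frame(n); np.savez(f"{n}6.npz",p=p,d=d)
crop("scene",6,290,120,400,240,6,"p3_sc"); crop("top",6,190,200,310,320,6,"p3_top")
E
```

```text
tcp local [ -0.7 -14.3  44.7] F local [-1.8  0.3 -1.4] M [-0.07  0.84  0.05]
t 13.7 pos [0.4933 0.1627 0.1689] F [-0.9  0.2 -2.1] w 11.1 j [-0.01  0.52 -0.67  2.38  1.83  0.54 -0.61]
shift mm [-0.7  0.3 30.7] turn deg [ 0.01 -0.05 -0.01]
```

View pics/p3_sc.png

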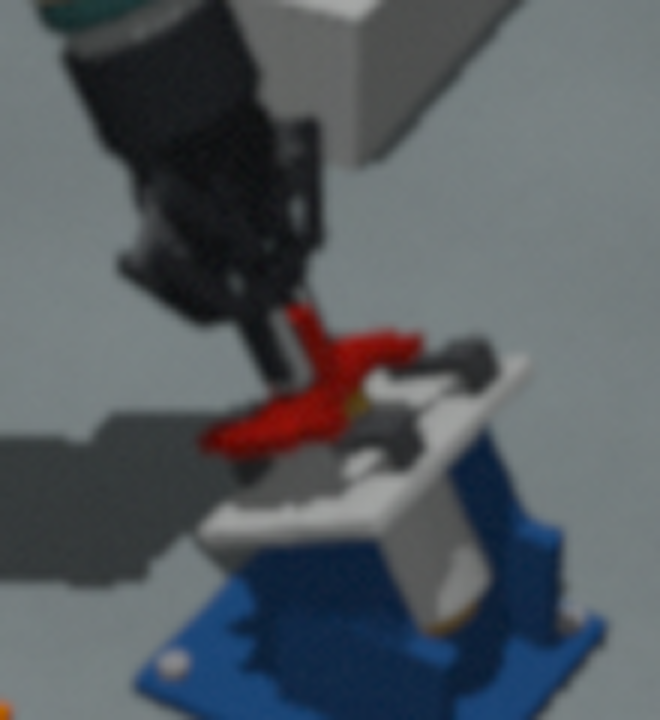

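View pics/p3_top.png

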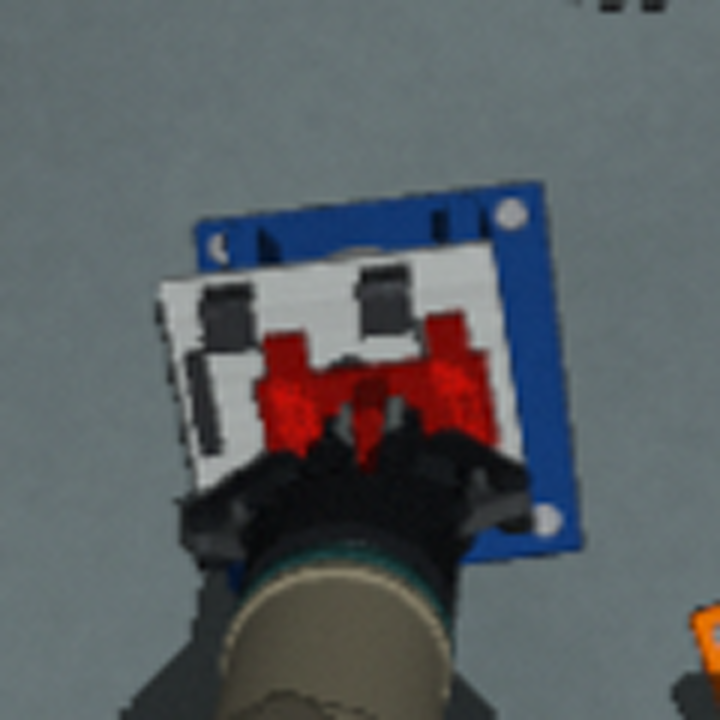

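Run:
```python
from h import *
c=np.array([(262,338),(307,332),(424,318),(466,312)]); c=(c+.5)/6-.5+[190,200]
print("ear tips",loc("top",c[:,0],c[:,1],44.7-4).round(1))
```

```text
ear tips [[ 38.3  25.8  40.7]
 [ 38.4   8.   40.7]
 [ 38.3 -38.4  40.7]
 [ 38.6 -55.1  40.7]]
```

Keeper origin is at local (0.4, -14.9), centred between the claws. Pressing down in stages.

step_arm(
  commands=[
    [[0, 0, 4, 0, 0, 0, 1], [0, 0, 4, 0, 0, 0, 1], [0, 0, 4, 0, 0, 0, 1], [0, 0, 4, 0, 0, 0, 1], [0, 0, 3, 0, 0, 0, 1], [0, 0, 0, 0, 0, 0, 1]],
  ],
)

```text
time: 14.4
eef_pos: [0.5029, 0.1637, 0.1518]
tcp_rot: [-0.142, 2.639, 0.036]
force: [-1.3, 0.0, 3.1]
grip_width: 0.0108
```

```bash
python3 -c "
from h import *
tl()"
```

```text
tcp local [ -0.5 -14.4  25.1] F local [0.4 0.2 3.3] M [-0.05  0.35 -0.07]
t 14.4 pos [0.5029 0.1637 0.1518] F [-1.3  0.   3.1] w 10.8 j [-0.01  0.57 -0.68  2.37  1.9   0.57 -0.66]
shift mm [-0.5  0.4 11.1] turn deg [-0.   -0.04 -0.01]
```

step_arm(
  commands=[
    [[0, 0, 3, 0, 0, 0, 1], [0, 0, 2, 0, 0, 0, 1], [0, 0, 2, 0, 0, 0, 1], [0, 0, 0, 0, 0, 0, 1], [0, 0, 0, 0, 0, 0, 1]],
  ],
)

```text
time: 14.9
eef_pos: [0.506, 0.164, 0.146]
tcp_rot: [-0.142, 2.639, 0.036]
force: [-1.1, -0.6, 5.1]
grip_width: 0.0112
```

```bash
python3 -c "
from h import *
tl()
for n in('scene','top'):
    p,d=cams.grab_frame(n); np.savez(f'{n}7.npz',p=p,d=d)
crop('scene',7,290,120,400,240,6,'p4_sc'); crop('top',7,190,200,310,320,6,'p4_top')"
```

```text
tcp local [ -0.5 -14.4  18.5] F local [ 1.5 -0.5  5. ] M [-0.05  0.15 -0.06]
t 14.9 pos [0.506 0.164 0.146] F [-1.1 -0.6  5.1] w 11.2 j [-0.    0.59 -0.68  2.37  1.92  0.58 -0.67]
shift mm [-0.5  0.4  4.5] turn deg [-0.   -0.03 -0.  ]
```

View pics/p4_sc.png

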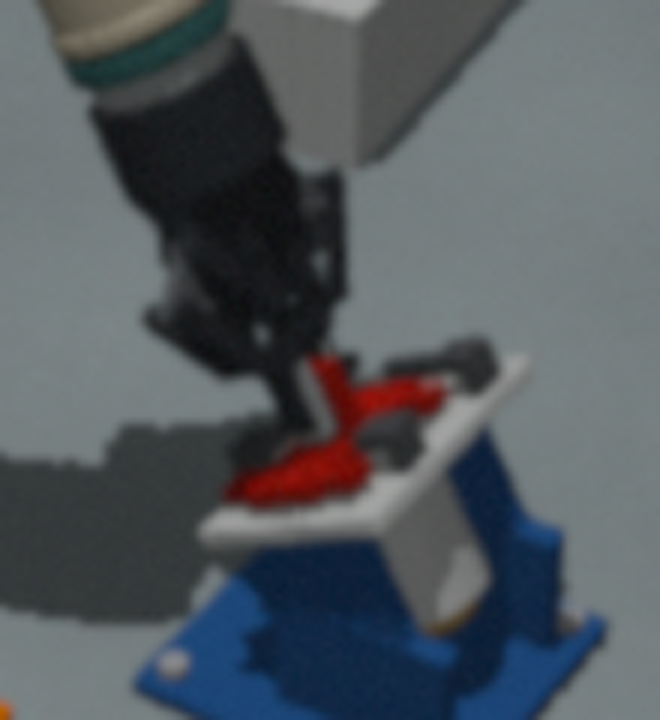

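View pics/p4_top.png

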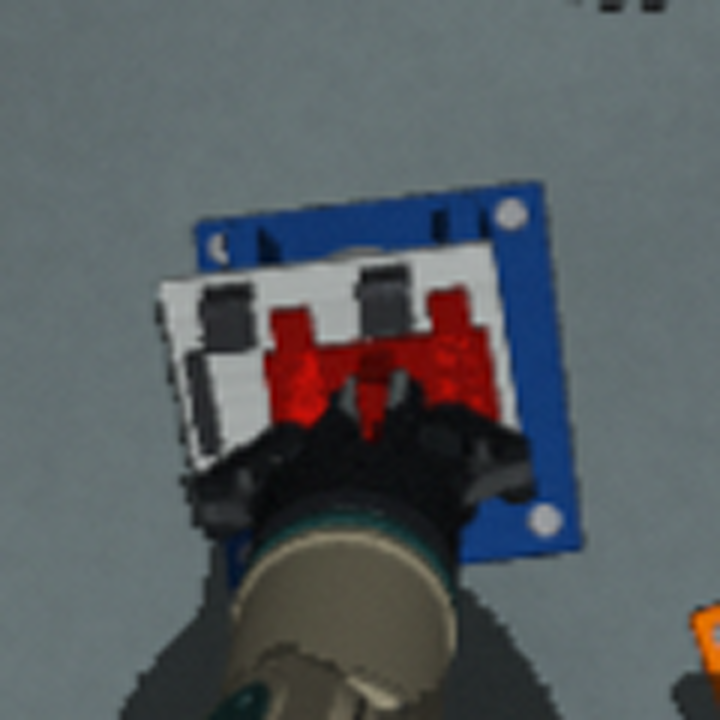

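step_arm(
  commands=[
    [[0, 0, 2, 0, 0, 0, 1], [0, 0, 2, 0, 0, 0, 1], [0, 0, 0, 0, 0, 0, 1], [0, 0, 0, 0, 0, 0, 1]],
  ],
)

```text
time: 15.4
eef_pos: [0.5079, 0.1642, 0.1425]
tcp_rot: [-0.142, 2.639, 0.036]
force: [-0.5, -1.1, 5.9]
grip_width: 0.0105
```

```bash
python3 -c "
from h import *
tl()"
```

```text
tcp local [ -0.5 -14.4  14.6] F local [ 2.3 -1.1  5.5] M [-0.12  0.14 -0.09]
t 15.4 pos [0.5079 0.1642 0.1425] F [-0.5 -1.1  5.9] w 10.5 j [-0.    0.6  -0.68  2.37  1.93  0.59 -0.68]
shift mm [-0.5  0.4  0.6] turn deg [-0.01 -0.02 -0.  ]
```

step_arm(
  commands=[
    [[0, 0, 1, 0, 0, 0, 1], [0, 0, 0, 0, 0, 0, 1]],
  ],
)

```text
time: 15.6
eef_pos: [0.5083, 0.1643, 0.1417]
tcp_rot: [-0.142, 2.639, 0.036]
force: [-3.3, -0.2, 5.4]
grip_width: 0.0114
```

```bash
python3 -c "
from h import *
tl()"
```

```text
tcp local [ -0.5 -14.4  13.6] F local [-0.3  0.1  6.3] M [-0.06  0.12 -0.07]
t 15.6 pos [0.5083 0.1643 0.1417] F [-3.3 -0.2  5.4] w 11.4 j [-0.    0.6  -0.68  2.37  1.93  0.59 -0.68]
shift mm [-0.5  0.4 -0.4] turn deg [-0.   -0.02 -0.  ]
```

step_arm(
  commands=[
    [[0, 0, 1, 0, 0, 0, 1], [0, 0, 0, 0, 0, 0, 1]],
  ],
)

```text
time: 15.8
eef_pos: [0.5086, 0.1644, 0.1412]
tcp_rot: [-0.142, 2.638, 0.036]
force: [-4.2, -0.6, 10.4]
grip_width: 0.0105
```

step_arm(
  commands=[
    [[0, 0, 1, 0, 0, 0, 1], [0, 0, 0, 0, 0, 0, 1]],
  ],
)

```text
time: 16.0
eef_pos: [0.5086, 0.1643, 0.1412]
tcp_rot: [-0.143, 2.637, 0.035]
force: [-11.6, -2.9, 23.8]
grip_width: 0.0111
```

```bash
python3 -c "
from h import *
tl()
for n in('scene','top'):
    p,d=cams.grab_frame(n); np.savez(f'{n}8.npz',p=p,d=d)
crop('scene',8,300,150,400,225,8,'p5_sc')"
```

```text
tcp local [ -0.5 -14.3  13. ] F local [ 1.  -1.6 26.5] M [-0.55  0.22 -0.36]
t 16.0 pos [0.5086 0.1643 0.1412] F [-11.6  -2.9  23.8] w 11.1 j [-0.    0.61 -0.68  2.37  1.94  0.6  -0.68]
shift mm [-0.5  0.3 -1. ] turn deg [-0.02  0.08  0.07]
```

View pics/p5_sc.png

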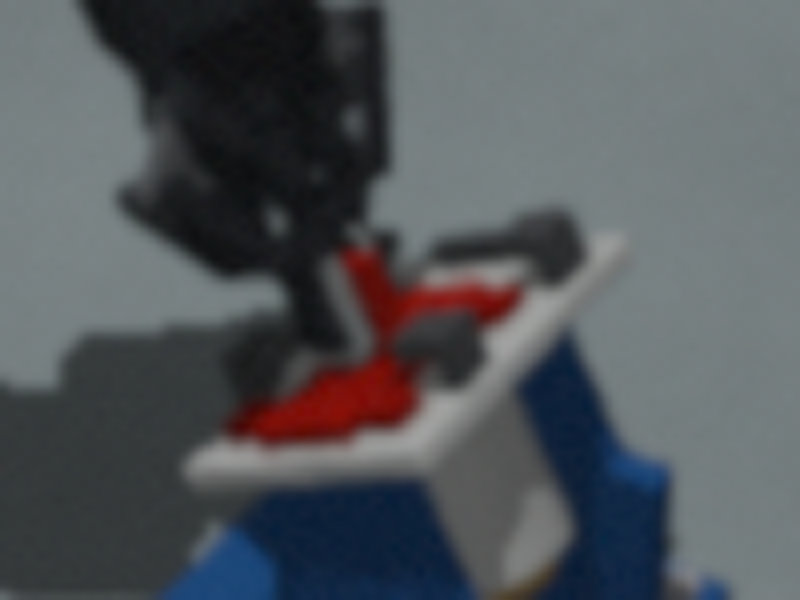

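Stiff contact at TCP z 13 means the keeper is seated on the face, with ears between the claws. I'll back off 3.5 mm and slide.

step_arm(
  commands=[
    [[0, 0, -2, 0, 0, 0, 1], [0, 0, -1.5, 0, 0, 0, 1], [0, 0, 0, 0, 0, 0, 1], [0, 2, 0, 0, 0, 0, 1], [0, 2, 0, 0, 0, 0, 1], [0, 2, 0, 0, 0, 0, 1], [0, 2, 0, 0, 0, 0, 1], [0, 0, 0, 0, 0, 0, 1]],
  ],
)

```text
time: 16.9
eef_pos: [0.5059, 0.1697, 0.1422]
tcp_rot: [-0.138, 2.641, 0.031]
force: [-2.8, -4.9, 5.5]
grip_width: 0.0112
```

```bash
python3 -c "
from h import *
tl()"
```

```text
tcp local [-1.9 -8.7 14.9] F local [-0.3 -4.6  6.4] M [-0.85  0.52 -0.4 ]
t 16.9 pos [0.5059 0.1697 0.1422] F [-2.8 -4.9  5.5] w 11.2 j [-0.02  0.6  -0.68  2.36  1.91  0.6  -0.68]
shift mm [-1.9 -5.3  0.9] turn deg [-0.24 -0.14 -0.09]
```

step_arm(
  commands=[
    [[0, 0, 0, 0, 0, 0, 1], [0, 0, 0, 0, 0, 0, 1]],
  ],
)

```text
time: 17.1
eef_pos: [0.5059, 0.1697, 0.1421]
tcp_rot: [-0.138, 2.641, 0.031]
force: [-2.8, -5.7, 4.8]
grip_width: 0.0109
```

```bash
python3 -c "
from h import *
tl()"
```

```text
tcp local [-1.9 -8.7 14.9] F local [-0.7 -5.4  5.8] M [-0.84  0.44 -0.39]
t 17.1 pos [0.5059 0.1697 0.1421] F [-2.8 -5.7  4.8] w 10.9 j [-0.02  0.6  -0.68  2.36  1.91  0.6  -0.68]
shift mm [-1.9 -5.3  0.9] turn deg [-0.23 -0.15 -0.09]
```

step_arm(
  commands=[
    [[-0.7, 2, 0, 0, 0, 0, 1], [-0.7, 2, 0, 0, 0, 0, 1], [0, 0, 0, 0, 0, 0, 1]],
  ],
)

```text
time: 17.4
eef_pos: [0.5059, 0.1737, 0.1424]
tcp_rot: [-0.139, 2.642, 0.031]
force: [-4.3, -5.0, 4.5]
grip_width: 0.0109
```

```bash
python3 -c "
from h import *
tl()
for n in('scene','top'):
    p,d=cams.grab_frame(n); np.savez(f'{n}9.npz',p=p,d=d)
crop('scene',9,300,150,400,225,8,'p6_sc');crop('top',9,200,215,300,290,8,'p6_top')"
```

```text
tcp local [-1.4 -4.7 14.9] F local [-2.  -4.5  6.3] M [-0.9   0.79 -0.47]
t 17.4 pos [0.5059 0.1737 0.1424] F [-4.3 -5.   4.5] w 10.9 j [-0.03  0.6  -0.68  2.36  1.9   0.6  -0.67]
shift mm [-1.4 -9.3  0.9] turn deg [-0.22 -0.24 -0.09]
```

View pics/p6_sc.png

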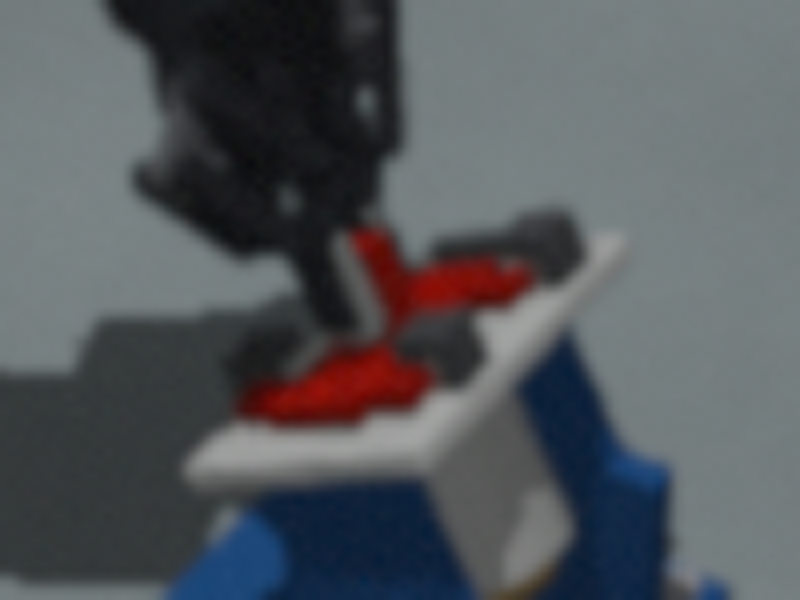

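View pics/p6_top.png

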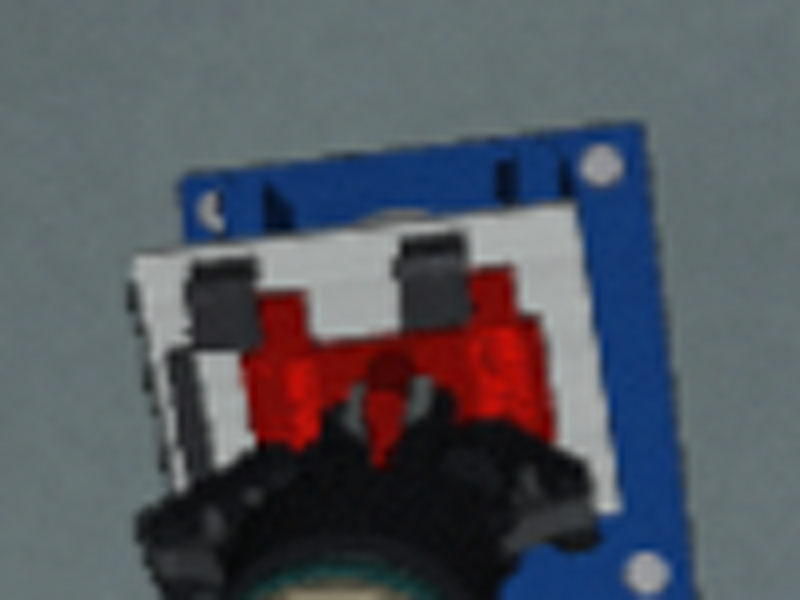

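Steady friction with the commanded 4 mm achieved; the ears are just meeting the claws. Continuing.

step_arm(
  commands=[
    [[-0.3, 2, 0, 0, 0, 0, 1], [-0.3, 2, 0, 0, 0, 0, 1], [-0.2, 2, 0, 0, 0, 0, 1], [0, 0, 0, 0, 0, 0, 1]],
  ],
)

```text
time: 17.9
eef_pos: [0.506, 0.1797, 0.1427]
tcp_rot: [-0.139, 2.643, 0.031]
force: [-3.9, -3.8, 3.9]
grip_width: 0.0107
```

```bash
python3 -c "
from h import *
tl()"
```

```text
tcp local [-0.6  1.3 14.8] F local [-1.9 -3.3  5.5] M [-0.96  0.8  -0.48]
t 17.9 pos [0.506  0.1797 0.1427] F [-3.9 -3.8  3.9] w 10.7 j [-0.05  0.6  -0.68  2.35  1.88  0.6  -0.67]
shift mm [ -0.6 -15.2   0.9] turn deg [-0.23 -0.24 -0.08]
```

step_arm(
  commands=[
    [[0, 2, 0, 0, 0, 0, 1], [0, 2, 0, 0, 0, 0, 1], [0, 2, 0, 0, 0, 0, 1], [0, 0, 0, 0, 0, 0, 1]],
  ],
)

```text
time: 18.3
eef_pos: [0.5055, 0.1856, 0.1428]
tcp_rot: [-0.139, 2.642, 0.031]
force: [-3.8, -4.4, 3.9]
grip_width: 0.0107
```

```bash
python3 -c "
from h import *
tl()
for n in('scene','top'):
    p,d=cams.grab_frame(n); np.savez(f'{n}10.npz',p=p,d=d)
crop('scene',10,300,150,400,225,8,'p7_sc');crop('top',10,200,215,300,290,8,'p7_top')"
```

```text
tcp local [-0.4  7.1 14.8] F local [-1.8 -4.   5.4] M [-1.01  0.74 -0.53]
t 18.3 pos [0.5055 0.1856 0.1428] F [-3.8 -4.4  3.9] w 10.7 j [-0.06  0.6  -0.68  2.34  1.87  0.61 -0.66]
shift mm [ -0.4 -21.1   0.9] turn deg [-0.24 -0.22 -0.08]
```

View pics/p7_sc.png

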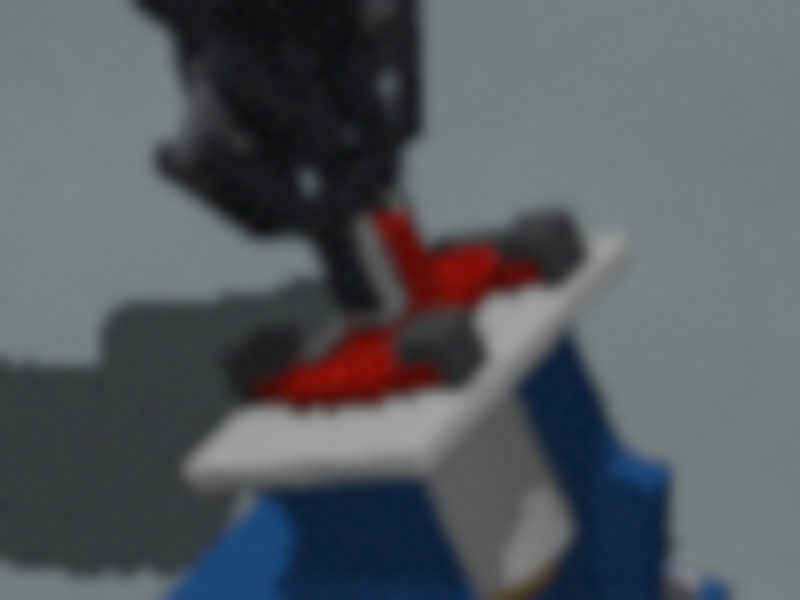

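View pics/p7_top.png

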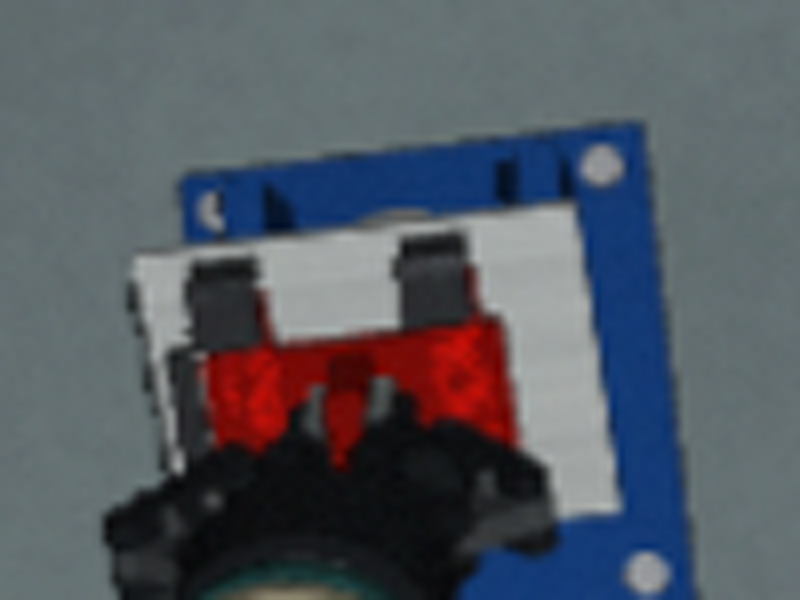

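The ears are under the claws, with 2–3 mm left to the stop.

step_arm(
  commands=[
    [[0, 1, 0, 0, 0, 0, 1], [0, 1, 0, 0, 0, 0, 1], [0, 0, 0, 0, 0, 0, 1]],
  ],
)

```text
time: 18.7
eef_pos: [0.5054, 0.1871, 0.1428]
tcp_rot: [-0.138, 2.642, 0.03]
force: [-3.2, -4.9, 4.6]
grip_width: 0.011
```

step_arm(
  commands=[
    [[0, 1, 0, 0, 0, 0, 1], [0, 0, 0, 0, 0, 0, 1]],
  ],
)

```text
time: 18.9
eef_pos: [0.5053, 0.1881, 0.1428]
tcp_rot: [-0.138, 2.642, 0.03]
force: [-2.9, -5.2, 4.0]
grip_width: 0.0108
```

```bash
python3 -c "
from h import *
tl()"
```

```text
tcp local [-0.4  9.7 14.8] F local [-1.1 -4.9  5.1] M [-1.16  0.79 -0.68]
t 18.9 pos [0.5053 0.1881 0.1428] F [-2.9 -5.2  4. ] w 10.8 j [-0.07  0.6  -0.68  2.34  1.86  0.61 -0.66]
shift mm [ -0.4 -23.7   0.9] turn deg [-0.28 -0.21 -0.1 ]
```

step_arm(
  commands=[
    [[0, 1, 0, 0, 0, 0, 1], [0, 0, 0, 0, 0, 0, 1]],
  ],
)

```text
time: 19.1
eef_pos: [0.5052, 0.1886, 0.1427]
tcp_rot: [-0.137, 2.642, 0.029]
force: [-3.1, -7.0, 4.6]
grip_width: 0.0109
```

step_arm(
  commands=[
    [[0, 1, 0, 0, 0, 0, 1], [0, 0, 0, 0, 0, 0, 1]],
  ],
)

```text
time: 19.3
eef_pos: [0.5052, 0.1886, 0.1428]
tcp_rot: [-0.136, 2.642, 0.027]
force: [-4.3, -7.8, 6.2]
grip_width: 0.0109
```

```bash
python3 -c "
from h import *
tl()"
```

```text
tcp local [-0.4 10.2 14.7] F local [-1.5 -7.3  7.9] M [-1.55  0.67 -0.83]
t 19.3 pos [0.5052 0.1886 0.1428] F [-4.3 -7.8  6.2] w 10.9 j [-0.07  0.6  -0.68  2.34  1.86  0.61 -0.66]
shift mm [ -0.5 -24.2   0.9] turn deg [-0.44 -0.2  -0.15]
```

At the stop (y 10.2, force rising with no motion). Releasing.

step_arm(
  commands=[
    [[0, 0, 0, 0, 0, 0, 0.6], [0, 0, 0, 0, 0, 0, 0.3], [0, 0, 0, 0, 0, 0, 0], [0, 0, 0, 0, 0, 0, 0], [0, 0, 0, 0, 0, 0, 0], [0, 0, 0, 0, 0, 0, 0]],
  ],
)

```text
time: 19.9
eef_pos: [0.5062, 0.1935, 0.1438]
tcp_rot: [-0.142, 2.639, 0.037]
force: [0.1, 0.5, -0.7]
grip_width: 0.0432
```

```bash
python3 -c "
from h import *
tl()
for n in('scene','top'):
    p,d=cams.grab_frame(n); np.savez(f'{n}11.npz',p=p,d=d)
crop('scene',11,300,150,400,225,8,'p8_sc');crop('top',11,200,215,300,290,8,'p8_top')"
```

```text
tcp local [ 1.4 14.9 15. ] F local [-0.1  0.4 -0.7] M [-0.06  0.5   0.01]
t 19.9 pos [0.5062 0.1935 0.1438] F [ 0.1  0.5 -0.7] w 43.2 j [-0.07  0.6  -0.68  2.34  1.86  0.61 -0.66]
shift mm [  1.4 -28.9   0.9] turn deg [ 0.03 -0.06  0.01]
```

View pics/p8_sc.png

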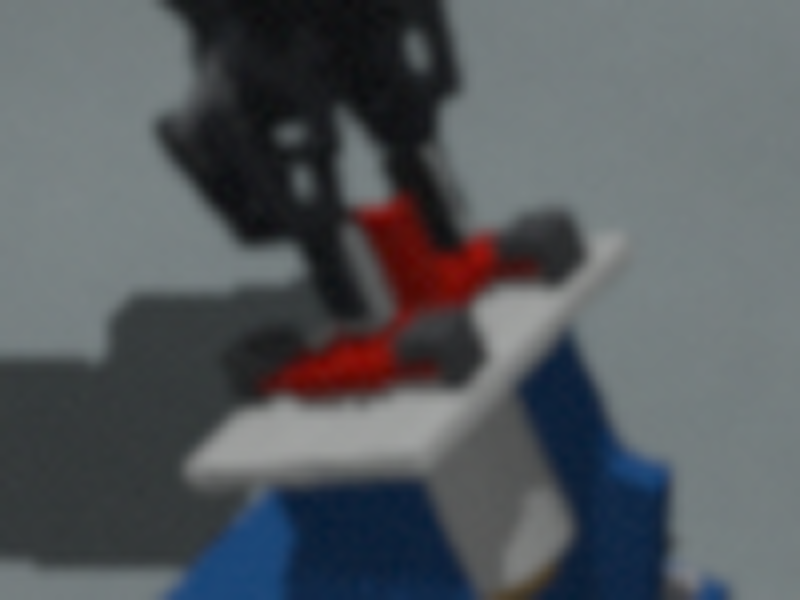

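View pics/p8_top.png

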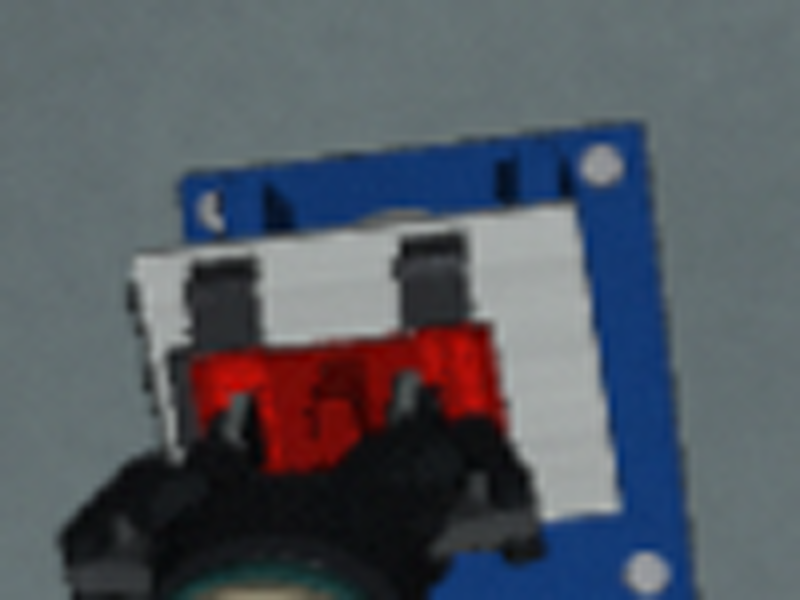

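Released, the ears hidden under the lips and the keeper against the stop. Now centring on the grip and retreating straight out.

step_arm(
  commands=[
    [[0, -2, 0, 0, 0, 0, -0.2], [0, -2, -3, 0, 0, 0, -0.2], [0, 0, -6, 0, 0, 0, -0.2], [0, 0, -12, 0, 0, 0, -0.2], [0, 0, -15, 0, 0, 0, -0.2], [0, 0, -15, 0, 0, 0, -0.2], [0, 0, -15, 0, 0, 0, -0.2], [0, 0, -15, 0, 0, 0, -0.2], [0, 0, -15, 0, 0, 0, -0.2], [0, 0, -15, 0, 0, 0, -0.2], [0, 0, -10, 0, 0, 0, -0.2], [0, 0, 0, 0, 0, 0, -0.2]],
  ],
)

```text
time: 21.2
eef_pos: [0.4489, 0.1833, 0.2516]
tcp_rot: [-0.142, 2.636, 0.037]
force: [0.7, -0.3, -0.6]
grip_width: 0.0512
```

step_arm(
  commands=[
    [[20, 0, -15, 0, 0, 0, -0.2], [25, 0, -15, 0, 0, 0, -0.2], [25, 0, -15, 0, 0, 0, -0.2], [20, 0, -10, 0, 0, 0, -0.2], [0, 0, 0, 0, 0, 0, -0.2], [0, 0, 0, 0, 0, 0, -0.2]],
  ],
)

```text
time: 21.8
eef_pos: [0.3674, 0.177, 0.2584]
tcp_rot: [-0.138, 2.652, 0.029]
force: [0.3, -0.5, -0.3]
grip_width: 0.0513
```

```bash
python3 -c "
from h import *
tl()
for n in('scene','top'):
    p,d=cams.grab_frame(n); np.savez(f'{n}12.npz',p=p,d=d); cv2.imwrite(f'pics/fin_{n}.png',p[:,:,::-1])
crop('scene',12,300,150,400,225,8,'p9_sc');crop('top',12,200,215,300,290,8,'p9_top')"
```

```text
tcp local [-66.3  13.4 182.5] F local [ 0.  -0.5 -0.3] M [-0.02  0.44  0.03]
t 21.8 pos [0.3674 0.177  0.2584] F [ 0.3 -0.5 -0.3] w 51.3 j [ 0.23  0.22 -1.18  2.46  1.23  0.59 -0.29]
shift mm [-68.6 -26.4 167.7] turn deg [-0.31 -0.77 -0.12]
```

View pics/p9_sc.png

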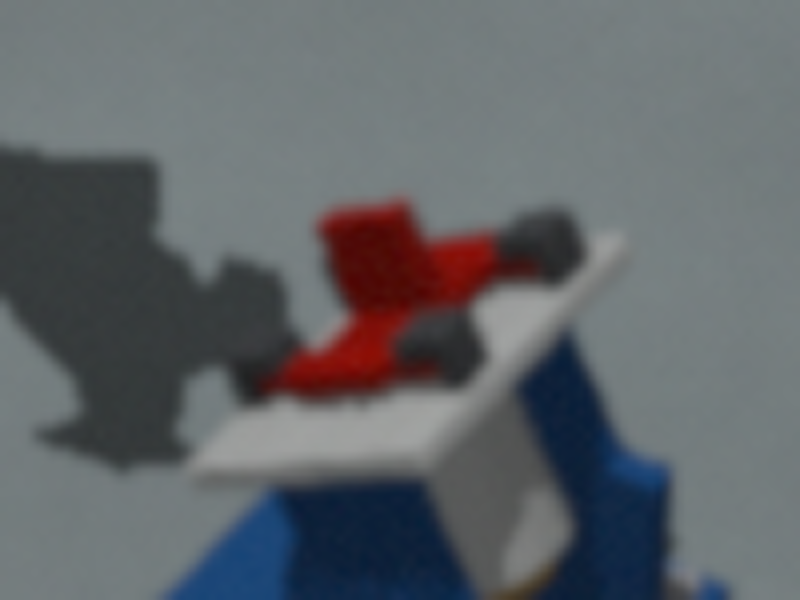

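View pics/p9_top.png

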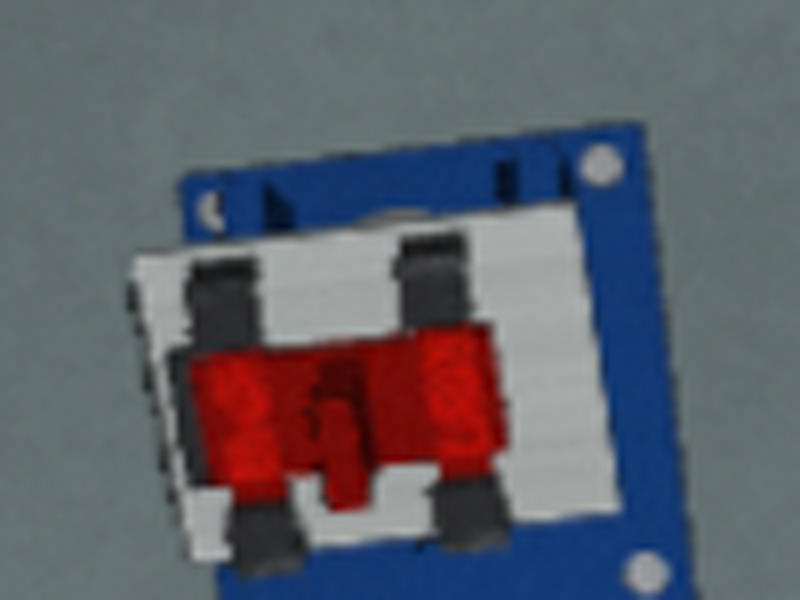

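View pics/fin_top.png

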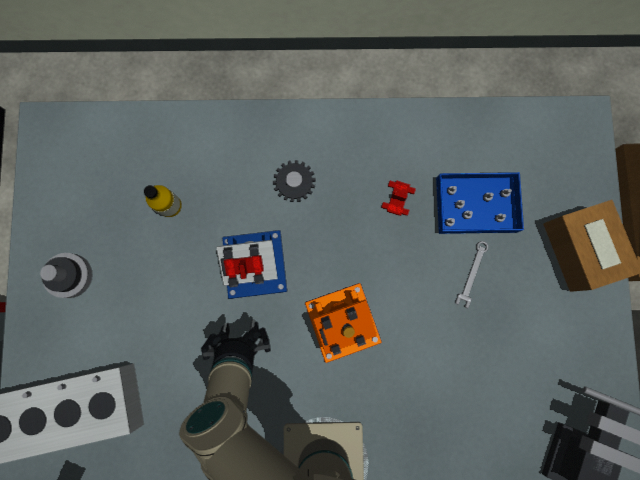

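step_arm(
  commands=[
    [[-10, 0, 0, 0, 0, 0, -0.2], [-15, 0, 0, 0, 0, 0, -0.2], [-10, 0, 0, 0, 0, 0, -0.2], [0, 0, 0, 0, 0, 0, -0.2], [0, 0, 0, 0, 0, 0, -0.2]],
  ],
)

```text
time: 22.4
eef_pos: [0.3975, 0.1808, 0.2746]
tcp_rot: [-0.14, 2.652, 0.028]
force: [-0.3, 0.4, -0.4]
grip_width: 0.0512
```

```bash
python3 -c "
from h import *
tl()
c=np.array([(190,357),(212,485),(490,325),(508,450)]); c=(c+.5)/8-.5+[200,215]
print('plate corners',loc('top',c[:,0],c[:,1],13).round(1))
a,_=load('top',0);b,_=load('top',12)
for nm,(x0,y0,x1,y1) in dict(oil=(135,175,190,225),sprocket=(265,150,325,210),spanner=(450,235,495,310),other=(375,175,420,222),orange=(300,280,385,365)).items():
    e=np.abs(a[y0:y1,x0:x1].astype(int)-b[y0:y1,x0:x1]).max(-1); print(nm,(e>40).mean().round(3))
"
```

```text
tcp local [-31.9  14.  182.2] F local [-0.4  0.4 -0.2] M [0.01 0.49 0.01]
t 22.4 pos [0.3975 0.1808 0.2746] F [-0.3  0.4 -0.4] w 51.2 j [ 0.29  0.23 -1.18  2.38  1.14  0.59 -0.12]
shift mm [-34.2 -27.  167.9] turn deg [-0.31 -0.77 -0.03]
plate corners [[ 22.3  55.6  13. ]
 [-20.6  56.4  13. ]
 [ 20.6 -35.7  13. ]
 [-21.2 -35.   13. ]]
oil 0.0
sprocket 0.0
spanner 0.0
other 0.0
orange 0.022
```

```bash
python3 -c "
from h import *
print(robot.sign_off())"
```

```text
the job is handed in; nothing more can be done
None
```

The keeper is trapped under all four claws at the end stop, holding the plunger in, and I handed the job in at about 22.4 s of the 54 s allowed.

**What I did:**
- I picked up the red keeper nearest the base.
- I lowered its ears between the claws and pressed the plunger in until the keeper met the face, with about 27 N showing at the wrist.
- I backed off 3.5 mm and slid the keeper along +y to the end stop, with 4–8 N of drag.
- I let go and withdrew.

**Last checks:**
- **Position:** In the final top view the keeper's centre is at tensioner y of about 10.3 mm and x of about 0.3 mm, against a home of y 10, x 0. All four ears are under the claws, and the arm is clear with about 0 N at the wrist.
- **Bystanders:** The oil bottle, sprocket, spanner and second red keeper show no pixel change. The orange look-alike changed in 2% of its pixels, which I put down to the arm's shadow.

**What didn't go to plan:**
- On the first approach joints 6 and 7 reached their limits (0.23 and -2.94) and the pose was not reached. I backed off and half-turned the tool, which the symmetric keeper allows.
- While pressing, the wrist force suggested a plunger depth up to about 5 mm shallower than the position did. I relied on the stiff contact with the face instead.

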